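# Sweep the bottle caps into the counting tray's trough

## Task

Three small bottle caps lie on the flat platform of the metal counting tray. With the fingertips, sweep all three over the platform's near edge so that they drop into the trough along the side of the tray nearest the robot; do not pick any of them up. Leave the larger, flat jar lid lying where it is on the platform, and do not disturb the salve jar and the tape roll standing beside the tray.

Things in the scene. Friction and masses are not known exactly. Their poses are not given: they have to be found in the camera images.
- tray: bare metal counting tray, fixed, 234 (x) by 280 mm (y); origin on the table, x from the trough to the back rim, roughly away from the robot, z up. Flat platform x -50 to +118, y -136 to +136 mm, top 36 mm above the table, with a rim 4 mm thick and 8 mm above it at the back and both sides. Its near edge (x = -50) has no rim; beyond lies the open trough
- trough (a point): centre of the trough's floor, at x = -79, y = 0, z = 4 mm in the tray's frame; the trough is 58 mm wide inside along the tray's x (-108 to -50), 272 mm long along its y and 32 mm deep below the platform; its front wall (x = -112 to -108) stands 43 mm and its end walls 44 mm above the table
- cap_1: gold ridged bottle cap, a closed cylinder 31 mm in diameter and 18 mm high, 10 to 17 g, standing loose on the platform of the tray; origin at the centre of its underside, z up its axis
- cap_2: gold ridged bottle cap, a closed cylinder 31 mm in diameter and 18 mm high, 10 to 17 g, standing loose on the platform of the tray; origin at the centre of its underside, z up its axis
- cap_3: gold ridged bottle cap, a closed cylinder 31 mm in diameter and 18 mm high, 10 to 17 g, standing loose on the platform of the tray; origin at the centre of its underside, z up its axis
- jar_lid: gold flat jar lid, 59 mm in diameter and 14 mm high, loose on the same platform among the caps, to be left alone; the caps lie beside it, at least 50 mm from it centre to centre along the tray's y, so each cap has a straight way along the tray's -x to the trough; origin at the centre of its underside
- salve_jar: small amber jar with gold screw lid, 43 mm in diameter, 44 mm high, loose on the table to the left (+y) of the tray, to be left alone; origin at the centre of its underside
- tape: roll of brown tape lying flat, 94 mm in diameter, 24 mm high, loose on the table to the right (-y) of the tray, to be left alone; origin at the centre of its underside

How it is judged:
By the outcome, as a careful person would: the job done as asked, in the order asked, and still so for the second after the job is handed in, with the robot touching nothing.
It also fails if it takes over 56 s, if anything falls off the work surface, if the arm or the gripper's body presses on something with over 40 N, if the wrist force passes 120 N, or if a joint passes its speed limit or range.

## Robot

A 6-joint arm with a two-finger parallel gripper is mounted at the origin on a cart in front of the work surface, level with it; the furniture and walls round the work are solid. World frame = base frame: x ahead of the robot, y to its left, z up, the work surface at z = 0. Lengths are in m, angles in rad, forces in N, time in s.
With the tool pointing down it reaches from about 0.35 to 0.975 m from the base axis. Payload 4.9 kg.
Tool frame: the origin (TCP) lies on the front face of the gripper's body, between the roots of the fingers; the fingertips stand ctrl.finger_overhang ahead of it and the grasp point (between the pads) lies 54 mm ahead of it (ctrl.finger_overhang is the distance from the TCP to the fingertips, in m); z points along the fingers, y is the line along which they close (so a half turn about z gives the same grasp; the last joint's range is limited). The gripper opens to 85 mm and grips with 20 to 120 N. Pads are 22 mm wide; open, the fingers measure 114 mm over their backs; the gripper's body (76 mm by 85 mm) begins 54 mm behind the grasp point. The pads swing forward as they close: fully open they stand 13 mm farther back than shut.
Start: joints at [1.164, 0.053, 1.613, -0, 1.476, -0.119], TCP at [0.177, 0.599, 0.304] pointing down, gripper open.
Joint ranges: [-3.01, 3.01], [-1.01, 2.22], [0.06, 2.58], [-1.02, 4.17], [0.09, 2.62], [-3.14, 3.14]. Speed limits (rad/s): [2.57, 2.57, 3.14, 3.14, 3.14, 3.14].

## Interface

Orientations are given as a rotation vector (axis times angle).
In Python, from station import ctrl, vision gives the robot as it stands. The module is installed in compiled form; this text tells all that it offers.
- The arm moves only by the tool drive_tool, never from a script. Its argument "rows" is a list of rows, each a list of 2 entries, a list of its own where there are three numbers: the shift along the tool's x, y, z in m, then the turn about the tool's z in rad. A call has 1 to 10 rows; each row shifts and turns the commanded pose from where the row before left it, along the tool's axes as they then stand; what a row does not reach is not made up. A row lasts 1/10 s, in which the tool goes at most 50 mm and 8.59 degrees, less where a joint would pass 70% of its speed; a pose out of reach is approached as far as the arm can. A call with a gripper value outside its range is refused whole. "jaw" is the closure, from 0 (fully open) to 1 (shut), set as the call begins (left out, the last holds). The fingers move at their own pace and stop on an object; "grip_force" is the grip in N (left out, the last holds). Time passes only in rows, so rows that do not move let the fingers close. It gives the time, the measured TCP pose, the force, the opening and the grip force at its end, in the units of the state.
- ctrl.get_obs(): the state, without advancing time (a new reading comes with each control period).
- vision.get_image(name): name is "scene" or "top" or "wrist"; returns a dict with "image" (420x560x3 uint8, blue, green, red), "vertical_fov" (degrees; the focal length in pixels is half the picture's height over the tangent of half this angle, whatever the lens; pixels are square), "cx", "cy" (the principal point, pixels), "R" (3x3) and "t" (3): a world point X has camera coordinates R X + t. Camera axes: x right, y down, z forward; pixel columns grow to the right and rows downward; lengths in m; the calibration is good to about 2 mm. The wrist camera is an equidistant fisheye: a pixel r from the principal point sees the ray r / f radians off the axis. A picture is of the moment at which its call begins. There is no depth.
- ctrl.finish_job(): hands the job in; it is judged then, once.
The state is a dict: "t": time; "q": joint angles; "dq": joint speeds; "effort": joint torques, N m; "tool_pos": TCP position; "tool_rot": TCP orientation; "contact_force": force on the tool from outside, world axes, zero at the start; "wrist_torque": the same for the moment, N m; "opening": finger opening in m; "grip_force": force on a finger pad.
Only numpy, scipy, OpenCV 4.12 (cv2) and the standard library are available. Lean on these libraries where they do the work, as an engineer would, in place of code of your own. Each camera call takes 0.05 s, during which the arm holds its last target. There are 200 camera calls.

## Working session

There is one attempt and no reset: what is moved stays moved. The work goes in short steps, Python scripts to look and compute and a tool call to move; the robot and the scene stay as the last step left them, time stands still between calls to the robot, and variables do not carry over. Pictures are saved under pics/ and viewed, at most 10 in all, crops included, and the job is handed in when it is done.

Besides the shell and the picture viewer there is one more tool, called after "Emit:" by a JSON object that holds its "method" and its "body", one argument or row to a line. drive_tool: Moves the arm, as the interface text tells. Its arguments: {"type":"object","properties":{"rows":{"type":"array","items":{"type":"array"}},"jaw":{"type":"number"},"grip_force":{"type":"number"}},"required":["rows"]}

```bash
mkdir -p pics; python3 - <<'E'
from station import ctrl, vision
import cv2, numpy as np
o=ctrl.get_obs(); print(o['tool_pos'],o['tool_rot'],o['opening'],ctrl.finger_overhang,o['t'])
for n in ['top','scene']:
    d=vision.get_image(n); cv2.imwrite(f'pics/{n}0.png',d['image']); print(n,d['vertical_fov'],d['cx'],d['cy'],d['R'].tolist() if hasattr(d['R'],'tolist') else d['R'],d['t'])
E
```

```text
[0.17720591 0.59883465 0.30262858] [-0.45051797 -3.10854998  0.00328372] 0.08561546568074008 0.0726 0.0
top 47.11337258103864 279.50406079633007 210.36883482418745 [[-0.02015629812906401, -0.9997967236155711, 0.0004848642092141033], [-0.9787680791108662, 0.019633406154226533, -0.20402837223388534], [0.20397737854810755, -0.0045870263082159225, -0.9789648554622834]] [0.06275697 0.5304164  0.93360262]
scene 51.54234477430541 278.8310143908034 214.07379411784598 [[0.7465718293330987, -0.6652860393807529, -0.00499894501886069], [-0.49824299209694767, -0.5541083160674869, -0.6668717229656201], [0.44089049034030126, 0.5003583314684836, -0.745155766036581]] [-0.35970637  0.32500035  0.64181819]
```

View pics/top0.png

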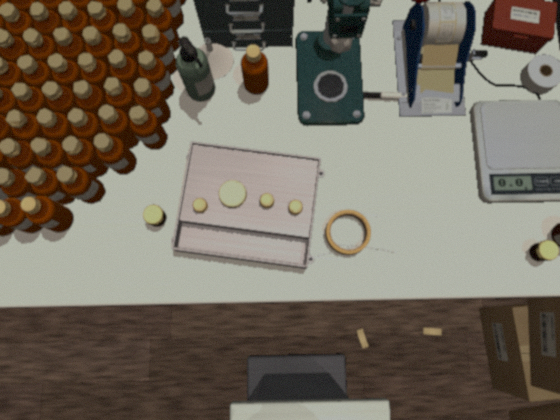

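View pics/scene0.png

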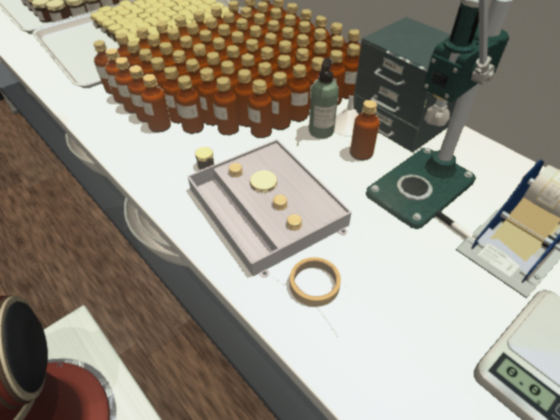

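The top view shows the caps at about (199,205), (267,200) and (295,207), and the lid at (232,194). The salve jar is at (154,215) and the tape at (348,232). The tray corners are near (192,146), (320,158), (306,268) and (176,250).

```bash
cat > h.py <<'E'
import cv2, numpy as np
def ray(d,u,v,z):
    f=d['image'].shape[0]/2/np.tan(np.radians(d['vertical_fov'])/2); R=np.array(d['R']);t=np.array(d['t'])
    c=-R.T@t; r=R.T@np.array([(u-d['cx'])/f,(v-d['cy'])/f,1]); return c+r*(z-c[2])/r[2]
def blobs(d,lo,hi,box):
    x0,y0,x1,y1=box; m=cv2.inRange(cv2.cvtColor(d['image'],cv2.COLOR_BGR2HSV),lo,hi)
    k=np.zeros_like(m);k[y0:y1,x0:x1]=m[y0:y1,x0:x1]
    n,l,s,c=cv2.connectedComponentsWithStats(k); return [(c[i].round(1),s[i].tolist()) for i in range(1,n) if s[i][4]>25]
E
python3 - <<'E'
from station import vision
from h import *
d=vision.get_image('top')
for c,s in blobs(d,(15,70,90),(40,255,255),(140,140,380,270)): print(c,s,ray(d,*c,.054).round(4))
hsv=cv2.cvtColor(d['image'],cv2.COLOR_BGR2HSV); print(hsv[205,199],hsv[194,232],hsv[180,250])
i=d['image'][130:280,140:390]; cv2.imwrite('pics/crop.png',cv2.resize(i,None,fx=3.2,fy=3.2,interpolation=cv2.INTER_CUBIC))
E
```

```text
[266.6 200.5] [260, 193, 14, 15, 145] [0.553  0.0783 0.054 ]
[199.7 205. ] [193, 198, 15, 15, 164] [0.5463 0.216  0.054 ]
[294.8 207.3] [289, 200, 13, 15, 113] [0.5375 0.0205 0.054 ]
[153.5 214.5] [144, 205, 19, 20, 278] [0.5282 0.3104 0.054 ]
[347.4 232.3] [325, 210, 46, 45, 594] [ 0.4834 -0.0851  0.054 ]
[ 28  80 175] [ 34  43 183] [ 11  28 172]
```

View pics/crop.png

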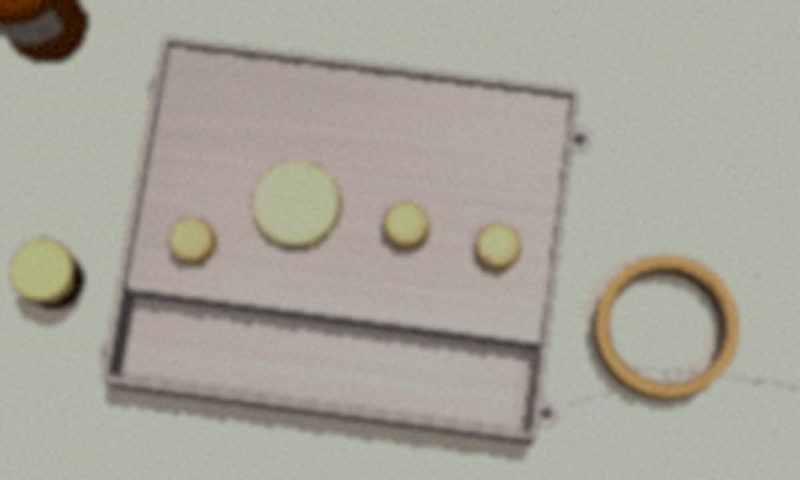

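```bash
cat >> h.py <<'E'
def tray(d):
    P=lambda x,y,z: ray(d,140+x/3.2,130+y/3.2,z)
    bl,br,fr,fl=[P(*p,.044) for p in ((168,42),(574,95),(530,437),(108,380))]
    e1,e2=P(128,293,.036),P(540,345,.036)
    ey=(bl-br)+(fl-fr)+(e1-e2); ey[2]=0; ey/=np.linalg.norm(ey); ex=np.array([ey[1],-ey[0],0])
    print('sizes',*[np.linalg.norm(a-b).round(4) for a,b in ((bl,br),(fl,fr),(bl,fl),(br,fr))])
    print('edge mid',(e1+e2)/2)
    mid=(bl+br+fl+fr)/4   # x mid = (122-112)/2 mm
    o=mid-ex*.005; o[2]=0; print('edge x in tray',((e1-o)@ex).round(4),((e2-o)@ex).round(4))
    return o,ex,ey
E
python3 - <<'E'
from station import vision,ctrl
from h import *
from scipy.spatial.transform import Rotation as Ro
d=vision.get_image('top'); o,ex,ey=tray(d); print('tray',o,ex,ey,'yaw',np.arctan2(ex[1],ex[0]))
np.savez('tray.npz',o=o,ex=ex,ey=ey)
for n,u,v,z in (('L',199.7,205,.054),('M',266.6,200.5,.054),('R',294.8,207.3,.054),('lid',140+296/3.2,130+204/3.2,.05)):
    p=ray(d,u,v,z); print(n,p.round(4),'tray',((p-o)@ex).round(4),((p-o)@ey).round(4))
s=ctrl.get_obs(); M=Ro.from_rotvec(s['tool_rot']).as_matrix(); print(M.round(3)); print('tool x yaw',np.arctan2(M[1,0],M[0,0]))
p=ray(d,199.7,205,.054)+ex*.045; print('target',p,'tool delta',M.T@(p-s['tool_pos']))
w=vision.get_image('wrist'); cv2.imwrite('pics/w0.png',w['image'])
E
```

```text
sizes 0.2729 0.2711 0.2287 0.2283
edge mid [0.49607075 0.12611544 0.036     ]
edge x in tray -0.0505 -0.049
tray [0.54525076 0.11851572 0.        ] [ 0.98841602 -0.15176878  0.        ] [0.15176878 0.98841602 0.        ] yaw -0.15235753641983282
L [0.5463 0.216  0.054 ] tray -0.0138 0.0966
M [0.553  0.0783 0.054 ] tray 0.0138 -0.0386
R [0.5375 0.0205 0.054 ] tray 0.0072 -0.098
lid [0.5697 0.1489 0.05  ] tray 0.0196 0.0338
[[-0.959  0.284 -0.001]
 [ 0.284  0.959 -0.001]
 [ 0.    -0.001 -1.   ]]
tool x yaw 2.8537774950544508
target [0.590766   0.20920901 0.054     ] tool delta [-0.50717516 -0.25607799  0.24935468]
```

Emit:
{"method": "drive_tool", "body": {
  "rows": [
    [[0, 0, 0], -0.135],
    [[-0.035, -0.024, 0], 0],
    [[-0.035, -0.024, 0], 0],
    [[-0.035, -0.024, 0], 0],
    [[-0.035, -0.024, 0], 0],
    [[-0.035, -0.024, 0], 0],
    [[-0.035, -0.024, 0], 0],
    [[-0.035, -0.024, 0], 0],
    [[-0.035, -0.024, 0], 0],
    [[-0.035, -0.024, 0], 0]
  ],
  "jaw": 0.83
}}

```text
t: 1.25
tool_pos: [0.4568, 0.3365, 0.304]
tool_rot: [0.24, 3.132, 0.0]
contact_force: [0.7, 0.7, -0.6]
opening: 0.0145
grip_force: 0.0
```

Emit:
{"method": "drive_tool", "body": {
  "rows": [
    [[-0.035, -0.024, 0], 0],
    [[-0.035, -0.024, 0], 0],
    [[-0.035, -0.024, 0], 0],
    [[-0.03, -0.02, 0], 0],
    [[-0.015, -0.01, 0], 0],
    [[0, 0, 0], 0],
    [[0, 0, 0], 0],
    [[0, 0, 0], 0]
  ]
}}

```text
t: 2.05
tool_pos: [0.5877, 0.2153, 0.3038]
tool_rot: [-0.237, -3.132, -0.0]
contact_force: [-0.4, 0.8, -0.9]
opening: 0.0144
grip_force: 0.0
```

```bash
cat >> h.py <<'E'
def state():
    from station import ctrl
    from scipy.spatial.transform import Rotation as Ro
    s=ctrl.get_obs(); T=np.load('tray.npz'); M=Ro.from_rotvec(s['tool_rot']).as_matrix(); r=np.array(s['tool_pos'])-T['o']
    print('t',s['t'],'tray xyz',(r@T['ex']).round(4),(r@T['ey']).round(4),r[2].round(4),'yaw err',np.arctan2(M[:,0]@T['ey'],-M[:,0]@T['ex']).round(4),'zaxis',M[:,2].round(4),'open',s['opening'],'F',np.round(s['contact_force'],1),'ov',ctrl.finger_overhang)
E
python3 - <<'E'
from h import *; from station import vision
state(); w=vision.get_image('wrist'); cv2.imwrite('pics/w1.png',w['image'])
E
```

```text
t 2.05 tray xyz 0.0273 0.1021 0.3038 yaw err -0.001 zaxis [-6.e-04  3.e-04 -1.e+00] open 0.014425017171554306 F [-0.4  0.8 -0.9] ov 0.0726
```

View pics/w1.png

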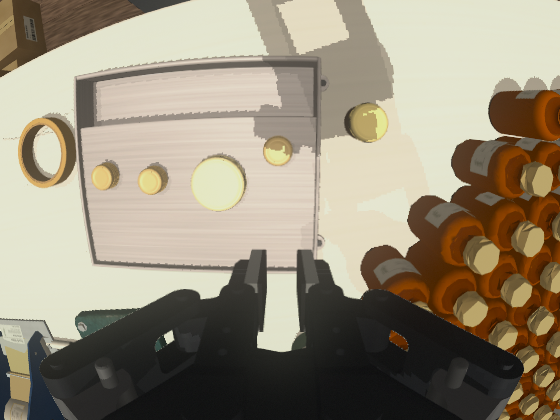

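The wrist view shows the left cap at (278,151), centred between the fingers at (257–305,250). The lid is at (218,183) and the other caps at (104,176) and (151,181). I'll work out the fingertip height from this picture.

```bash
python3 - <<'E'
from h import *; from station import vision,ctrl
w=vision.get_image('wrist'); s=ctrl.get_obs(); T=np.load('tray.npz')
R=np.array(w['R']);t=np.array(w['t']);f=210/np.tan(np.radians(w['vertical_fov'])/2)
c=-R.T@t
def fr(u,v):
    x,y=u-w['cx'],v-w['cy'];r=np.hypot(x,y);a=r/f
    return R.T@np.array([np.sin(a)*x/r,np.sin(a)*y/r,np.cos(a)])
tp=np.array(s['tool_pos']); B=np.array([-T['ex'],T['ey'],[0,0,-1]])
print('cam in tool',B@(c-tp),f)
for u,v in ((265,250),(297,250),(247,250),(315,250)):
    g=B@fr(u,v);cc=B@(c-tp); k=(.011-cc[0])/g[0]; print((u,v),'pt at x=11mm',(cc+k*g).round(4))
for n,u,v,z in (('L',278,150.5,.054),('M',151,181,.054),('R',104,176.5,.054),('lid',218,183,.05)):
    g=fr(u,v);p=c+g*(z-c[2])/g[2]-T['o'];print(n,(p@T['ex']).round(4),(p@T['ey']).round(4))
E
```

```text
cam in tool [ 6.68551583e-02 -8.97015258e-05 -7.07665848e-02] 325.19226210127806
(265, 250) pt at x=11mm [ 0.011  -0.0074  0.0664]
(297, 250) pt at x=11mm [0.011  0.0072 0.0665]
(247, 250) pt at x=11mm [ 0.011  -0.0156  0.0662]
(315, 250) pt at x=11mm [0.011  0.0154 0.0664]
L -0.0137 0.0988
M 0.0155 -0.0355
R 0.0088 -0.0941
lid 0.0195 0.0371
```

Emit:
{"method": "drive_tool", "body": {
  "rows": [
    [[0, -0.004, 0.03], 0],
    [[0, 0, 0.03], 0],
    [[0, 0, 0.03], 0],
    [[0, 0, 0.03], 0],
    [[0, 0, 0.025], 0],
    [[0, 0, 0.015], 0],
    [[0, 0, 0.01], 0],
    [[0, 0, 0.01], 0],
    [[0, 0, 0.005], 0],
    [[0, 0, 0], 0]
  ]
}}

```text
t: 3.15
tool_pos: [0.588, 0.2103, 0.1188]
tool_rot: [-0.24, -3.132, 0.0]
contact_force: [-0.5, 0.0, 0.2]
opening: 0.0147
grip_force: 0.0
```

```bash
python3 - <<'E'
from h import *; from station import vision
state(); w=vision.get_image('wrist'); cv2.imwrite('pics/w2.png',w['image'])
E
```

```text
t 3.15 tray xyz 0.0283 0.0972 0.1188 yaw err 0.0004 zaxis [-1.e-04 -0.e+00 -1.e+00] open 0.01468894225988565 F [-0.5  0.   0.2] ov 0.0726
```

View pics/w2.png

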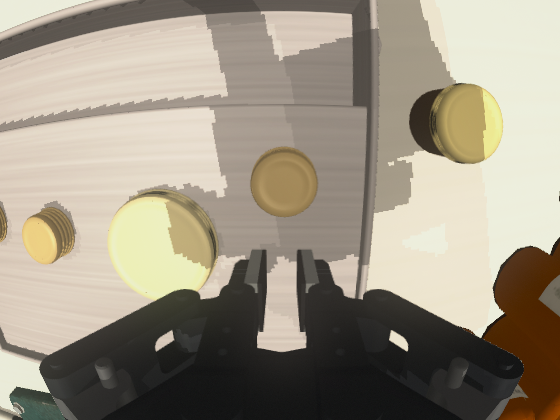

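The left cap at (284,182) sits straight ahead of the fingers, which are midway at (281,250). The lid at (163,245) is well clear. I'll lower 5 mm and sweep.

Emit:
{"method": "drive_tool", "body": {
  "rows": [
    [[0, 0, 0.003], 0],
    [[0.004, 0, 0.002], 0],
    [[0.008, 0, 0], 0],
    [[0.009, 0, 0], 0],
    [[0.009, 0, 0], 0],
    [[0.009, 0, 0], 0],
    [[0.009, 0, 0], 0],
    [[0.007, 0, 0], 0],
    [[0.006, 0, 0], 0],
    [[0.006, 0, 0], 0]
  ]
}}

```text
t: 4.2
tool_pos: [0.5213, 0.2206, 0.114]
tool_rot: [0.24, 3.132, 0.0]
contact_force: [0.8, 0.1, 0.6]
opening: 0.0143
grip_force: 0.0
```

Emit:
{"method": "drive_tool", "body": {
  "rows": [
    [[0.006, 0, 0], 0],
    [[0.006, 0, 0], 0],
    [[0.001, 0, 0], 0],
    [[0, 0, 0], 0],
    [[0, 0, 0], 0],
    [[0, 0, -0.01], 0],
    [[0, 0, -0.03], 0],
    [[0, 0, -0.03], 0],
    [[0, 0, 0], 0]
  ]
}}

```text
t: 5.1
tool_pos: [0.512, 0.2232, 0.1902]
tool_rot: [0.239, 3.123, 0.006]
contact_force: [0.9, -0.9, 0.8]
opening: 0.0146
grip_force: 0.0
```

```bash
python3 - <<'E'
from h import *; from station import vision
state(); w=vision.get_image('wrist'); cv2.imwrite('pics/w3.png',w['image'])
E
```

```text
t 5.1 tray xyz -0.0488 0.0985 0.1902 yaw err 0.0006 zaxis [ 0.01    0.0029 -0.9999] open 0.014618851749765308 F [ 0.9 -0.9  0.8] ov 0.0726
```

View pics/w3.png

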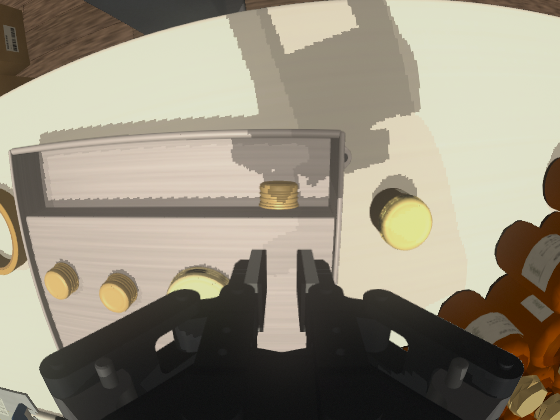

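The wrist view shows the left cap down in the trough at (279,195). The other two caps are unmoved at (61,282) and (118,293), and the salve jar still stands at (405,222). Next is the middle cap.

Emit:
{"method": "drive_tool", "body": {
  "rows": [
    [[-0.02, -0.02, 0], 0],
    [[-0.025, -0.03, 0], 0],
    [[-0.025, -0.03, 0], 0],
    [[-0.02, -0.03, 0], 0],
    [[-0.016, -0.0255, 0], 0],
    [[0, 0, 0], 0],
    [[0, 0, 0.025], 0],
    [[0, 0, 0.02], 0],
    [[0, 0, 0.01], 0],
    [[0, 0, 0], 0]
  ]
}}

```text
t: 6.15
tool_pos: [0.5913, 0.0729, 0.1263]
tool_rot: [-0.239, -3.127, 0.0]
contact_force: [-0.5, 0.2, 0.6]
opening: 0.0145
grip_force: 0.0
```

```bash
python3 - <<'E'
from h import *; from station import vision
state(); w=vision.get_image('wrist'); cv2.imwrite('pics/w4.png',w['image'])
E
```

```text
t 6.15 tray xyz 0.0524 -0.0381 0.1263 yaw err -0.0001 zaxis [-5.e-03  2.e-04 -1.e+00] open 0.01446732123971911 F [-0.5  0.2  0.6] ov 0.0726
```

View pics/w4.png

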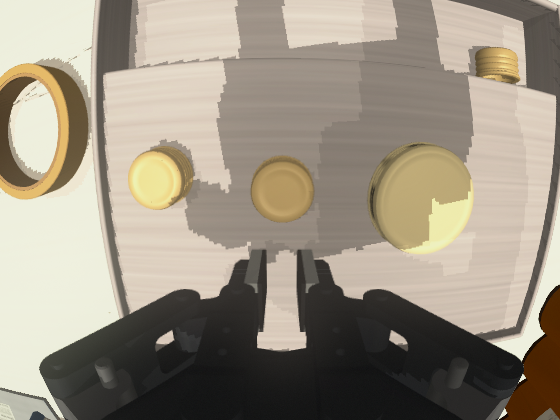

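The middle cap at (282,190) is centred on the fingers. The lid at (421,198) and the third cap at (158,180) are clear, so I'll sweep.

Emit:
{"method": "drive_tool", "body": {
  "rows": [
    [[0, 0, 0.006], 0],
    [[0, 0, 0.006], 0],
    [[0.004, 0, 0], 0],
    [[0.007, 0, 0], 0],
    [[0.009, 0, 0], 0],
    [[0.009, 0, 0], 0],
    [[0.009, 0, 0], 0],
    [[0.009, 0, 0], 0],
    [[0.009, 0, 0], 0],
    [[0.009, 0, 0], 0]
  ]
}}

```text
t: 7.2
tool_pos: [0.528, 0.0824, 0.117]
tool_rot: [0.24, 3.132, 0.0]
contact_force: [-0.1, -0.7, 0.4]
opening: 0.0144
grip_force: 0.1
```

Emit:
{"method": "drive_tool", "body": {
  "rows": [
    [[0.008, 0, 0], 0],
    [[0.007, 0, 0], 0],
    [[0.006, 0, 0], 0],
    [[0.006, 0, 0], 0],
    [[0.006, 0, 0], 0],
    [[0.006, 0, 0], 0],
    [[0, 0, 0], 0],
    [[0, 0, 0], 0],
    [[0, 0, -0.02], 0],
    [[0, 0, -0.03], 0]
  ]
}}

```text
t: 8.2
tool_pos: [0.489, 0.0881, 0.1653]
tool_rot: [-0.24, -3.128, 0.001]
contact_force: [0.5, -0.7, 0.8]
opening: 0.0148
grip_force: 0.0
```

Emit:
{"method": "drive_tool", "body": {
  "rows": [
    [[0, 0, -0.025], 0],
    [[0, 0, 0], 0],
    [[0, 0, 0], 0]
  ]
}}

```text
t: 8.5
tool_pos: [0.4907, 0.0882, 0.1923]
tool_rot: [0.24, 3.131, 0.0]
contact_force: [-0.6, 0.8, -0.4]
opening: 0.0147
grip_force: 0.0
```

```bash
python3 - <<'E'
from h import *; from station import vision
state(); w=vision.get_image('wrist'); cv2.imwrite('pics/w5.png',w['image'])
E
```

```text
t 8.5 tray xyz -0.0493 -0.0383 0.1923 yaw err 0.0005 zaxis [ 0.0013 -0.     -1.    ] open 0.014681772125083833 F [-0.6  0.8 -0.4] ov 0.0726
```

View pics/w5.png

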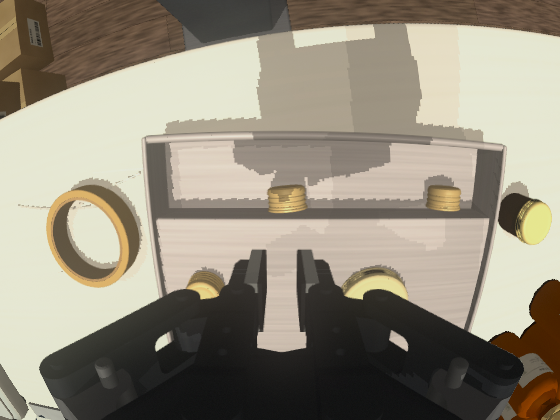

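Two caps are now in the trough at (287,198) and (443,198). The third cap at (205,285), the lid at (376,285), the tape and the jar look unmoved. Now the right cap.

Emit:
{"method": "drive_tool", "body": {
  "rows": [
    [[-0.02, -0.012, 0], 0],
    [[-0.025, -0.015, 0], 0],
    [[-0.025, -0.015, 0], 0],
    [[-0.02, -0.01, 0], 0],
    [[-0.009, -0.006, 0], 0],
    [[0, 0, 0], 0],
    [[0, 0, 0.025], 0],
    [[0, 0, 0.025], 0],
    [[0, 0, 0.014], 0],
    [[0, 0, 0], 0]
  ]
}}

```text
t: 9.55
tool_pos: [0.5767, 0.0166, 0.1247]
tool_rot: [-0.238, -3.126, -0.0]
contact_force: [0.5, 0.1, -0.4]
opening: 0.0142
grip_force: 0.0
```

```bash
python3 - <<'E'
from h import *; from station import vision
state(); w=vision.get_image('wrist'); cv2.imwrite('pics/w6.png',w['image'])
E
```

```text
t 9.55 tray xyz 0.0465 -0.096 0.1247 yaw err -0.0002 zaxis [-6.4e-03  8.0e-04 -1.0e+00] open 0.014194761153976491 F [ 0.5  0.1 -0.4] ov 0.0726
```

View pics/w6.png

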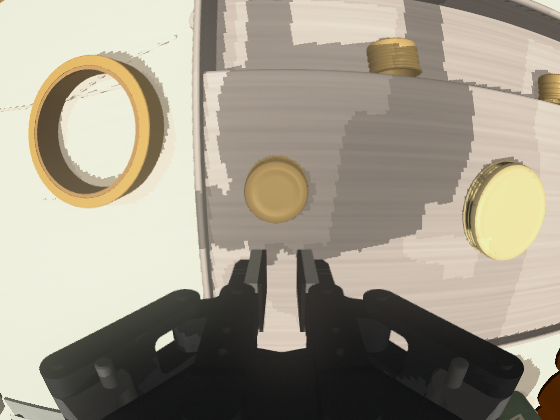

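The right cap is at (276,190), about 2 mm to the left of the finger midline. I'll correct for that, then lower and sweep.

Emit:
{"method": "drive_tool", "body": {
  "rows": [
    [[0, -0.002, 0.005], 0],
    [[0, 0, 0.005], 0],
    [[0.004, 0, 0], 0],
    [[0.007, 0, 0], 0],
    [[0.009, 0, 0], 0],
    [[0.009, 0, 0], 0],
    [[0.009, 0, 0], 0],
    [[0.009, 0, 0], 0],
    [[0.009, 0, 0], 0],
    [[0.008, 0, 0], 0]
  ]
}}

```text
t: 10.6
tool_pos: [0.5149, 0.0237, 0.1179]
tool_rot: [0.24, 3.132, -0.0]
contact_force: [-0.2, 0.5, 0.7]
opening: 0.0144
grip_force: 0.1
```

Emit:
{"method": "drive_tool", "body": {
  "rows": [
    [[0.007, 0, 0], 0],
    [[0.006, 0, 0], 0],
    [[0.006, 0, 0], 0],
    [[0.006, 0, 0], 0],
    [[0.006, 0, 0], 0],
    [[0.005, 0, 0], 0],
    [[0, 0, 0], 0],
    [[0, 0, 0], 0],
    [[0, 0, -0.02], 0],
    [[0, 0, -0.03], 0]
  ]
}}

```text
t: 11.6
tool_pos: [0.4788, 0.0291, 0.1663]
tool_rot: [-0.24, -3.127, -0.0]
contact_force: [1.1, 0.1, -0.5]
opening: 0.0144
grip_force: 0.0
```

Emit:
{"method": "drive_tool", "body": {
  "rows": [
    [[0, 0, -0.04], 0],
    [[0, 0, -0.04], 0],
    [[0, 0, -0.04], 0],
    [[0.03, 0, 0], 0],
    [[0.03, 0, 0], 0],
    [[0, 0, 0], 0],
    [[0, 0, 0], 0]
  ]
}}

```text
t: 12.3
tool_pos: [0.4209, 0.0382, 0.2881]
tool_rot: [0.24, 3.131, -0.0]
contact_force: [-0.5, 0.2, -0.4]
opening: 0.0142
grip_force: 0.0
```

```bash
python3 - <<'E'
from h import *; from station import vision
state(); w=vision.get_image('wrist')['image']; t=vision.get_image('top')['image'][120:290,130:400]
a=cv2.resize(w,(400,300)); b=cv2.resize(t,(400,252)); b=cv2.copyMakeBorder(b,0,48,0,0,cv2.BORDER_CONSTANT); cv2.imwrite('pics/w7.png',np.hstack([a,b]))
E
```

```text
t 12.3 tray xyz -0.1107 -0.0983 0.2881 yaw err 0.0004 zaxis [ 1.4e-03 -2.0e-04 -1.0e+00] open 0.014175473770005304 F [-0.5  0.2 -0.4] ov 0.0726
```

View pics/w7.png

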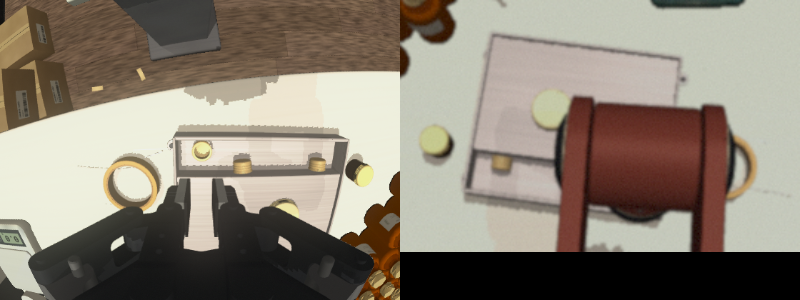

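In the left half, all three caps are in the trough, at (202,149), (242,166) and (318,164). Two of them seem to be on edge against the platform wall. The lid, tape and jar are in place. I'll move the arm aside and check the positions numerically.

Emit:
{"method": "drive_tool", "body": {
  "rows": [
    [[0, -0.02, 0], 0],
    [[0, -0.03, 0], 0],
    [[0, -0.035, 0], 0],
    [[0, -0.035, 0], 0],
    [[0, -0.035, 0], 0],
    [[0, -0.035, 0], 0],
    [[0, -0.035, 0], 0],
    [[0, -0.02, 0], 0],
    [[0, 0, 0], 0],
    [[0, 0, 0], 0]
  ]
}}

```text
t: 13.4
tool_pos: [0.3838, -0.2043, 0.2876]
tool_rot: [-0.242, -3.132, -0.002]
contact_force: [-0.3, 0.8, 0.2]
opening: 0.0147
grip_force: 0.0
```

```bash
python3 - <<'E'
from h import *; from station import vision
T=np.load('tray.npz'); state()
def tr(p): p=p-T['o']; return (p@T['ex']).round(4),(p@T['ey']).round(4)
def uv(d,p):
    f=210/np.tan(np.radians(d['vertical_fov'])/2); c=np.array(d['R'])@p+np.array(d['t']); return c[:2]/c[2]*f+[d['cx'],d['cy']]
for n in ('top','scene'):
    d=vision.get_image(n); cs=np.array([uv(d,T['o']+T['ex']*x+T['ey']*y+[0,0,.04]) for x in(-.115,.12) for y in(-.23,.2)])
    x0,y0=np.maximum(cs.min(0),0).astype(int)-5;x1,y1=cs.max(0).astype(int)+5
    print(n)
    for c,s in blobs(d,(15,60,70),(40,255,255),(max(x0,0),max(y0,0),x1,y1)):
        print(c,s,*[(z,tr(ray(d,*c,z))) for z in (.02,.036,.05)], 'top/bottom rows x@.036', tr(ray(d,c[0],s[1],.036))[0],tr(ray(d,c[0],s[1]+s[3],.036))[0])
E
```

```text
t 13.4 tray xyz -0.1106 -0.3436 0.2876 yaw err 0.0016 zaxis [-7.0e-04  1.2e-03 -1.0e+00] open 0.014715102061659496 F [-0.3  0.8  0.2] ov 0.0726
top
[234.5 202.6] [220, 192, 26, 15, 66] (0.02, (np.float64(0.0078), np.float64(0.0306))) (0.036, (np.float64(0.0045), np.float64(0.0286))) (0.05, (np.float64(0.0015), np.float64(0.0268))) top/bottom rows x@.036 0.0271 -0.0049
[153.  214.6] [143, 205, 21, 21, 326] (0.02, (np.float64(-0.0408), np.float64(0.198))) (0.036, (np.float64(-0.0434), np.float64(0.1933))) (0.05, (np.float64(-0.0456), np.float64(0.1892))) top/bottom rows x@.036 -0.0232 -0.0671
[345.  232.1] [325, 210, 42, 45, 614] (0.02, (np.float64(-0.0244), np.float64(-0.2097))) (0.036, (np.float64(-0.0273), np.float64(-0.2078))) (0.05, (np.float64(-0.0298), np.float64(-0.2062))) top/bottom rows x@.036 0.0193 -0.0746
[198.1 229.1] [192, 224, 14, 11, 134] (0.02, (np.float64(-0.0589), np.float64(0.098))) (0.036, (np.float64(-0.0612), np.float64(0.0949))) (0.05, (np.float64(-0.0632), np.float64(0.0922))) top/bottom rows x@.036 -0.0506 -0.0734
[260. 237.] [254, 232, 14, 11, 130] (0.02, (n
[... 1082 characters left out ...]
171 0.0795
[248.1 223.6] [241, 216, 15, 16, 160] (0.02, (np.float64(-0.0589), np.float64(-0.0337))) (0.036, (np.float64(-0.065), np.float64(-0.0461))) (0.05, (np.float64(-0.0704), np.float64(-0.0569))) top/bottom rows x@.036 -0.0548 -0.076
[253.6 250.9] [246, 244, 16, 16, 191] (0.02, (np.float64(-0.085), np.float64(-0.0996))) (0.036, (np.float64(-0.0906), np.float64(-0.1104))) (0.05, (np.float64(-0.0954), np.float64(-0.1198))) top/bottom rows x@.036 -0.0822 -0.1013
[303.7 286.6] [289, 259, 37, 47, 598] (0.02, (np.float64(-0.0505), np.float64(-0.2184))) (0.036, (np.float64(-0.0568), np.float64(-0.2263))) (0.05, (np.float64(-0.0624), np.float64(-0.2333))) top/bottom rows x@.036 -0.0223 -0.0791
```

Both views place all three caps inside the trough with centres near z = 0.02 m. Two stand on edge against the platform wall, and the third lies flat. The jar and tape pixels haven't changed, and the arm is clear of everything.

```bash
python3 -c "
from station import ctrl; print(ctrl.finish_job())"
```

```text
the job is handed in; nothing more can be done
None
```

All three caps were swept into the trough at about 13 s. The jar and tape measured unmoved, the lid looked in place in the camera views, the arm ended clear of everything, and the job is handed in.

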